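Show a stove jet to the inspection camera

TASK

Pre-focus the inspection camera: turn its black focus knob until the orange pointer on the lens carriage stands at the red clip (not the blue one), and let go of the knob. Then lift the brass jet elbow out of the stove's riser tube and hold it up to the camera: upright, jet pointing straight into the lens, the jet's tip on the lens axis and 60 mm in front of the glass, without touching the camera with it and without disturbing the other things on the bench. Finish while still holding it there, steady in the air.

Things in the scene. Friction and masses are not known exactly. Their poses are not given: they have to be found in the camera images.
- stove: Pressure stove under repair, fixed on the bench: round brass tank 200 mm across, 86 mm high at the middle, pot ring and burner taken off. In the middle stands the riser tube, 26 mm across, with a round 16 mm hole in its mouth, 125 mm up. A pump handle, 42 mm up, sticks out on the -x side to 162 mm from the middle. Origin: middle of the underside, z up.
- riser_mouth (a point): The centre of the riser tube's mouth, 125 mm above the bench.
- elbow: Brass jet elbow, about 0.13 kg, unscrewed, loose in the riser. Origin on its upright axis at the flange's underside, which rests on the riser's mouth. Below: shank 14 mm across, 18 mm long, in the hole. Above: flange 28 mm across, 5 mm thick; block 20 x 20 mm, 5 to 35 mm high (grip its +y and -y flats from above); cap 16 mm across to 41 mm. Jet level along +x, 12 mm across; plug on -x.
- jet_tip (a point): The end of the jet, on its axis: 28 mm from the elbow's origin along its +x and 22 mm above it. The last 6 mm are a steel tip 8 mm across.
- stand: Base and post holder of the inspection camera, fixed on the bench: steel plate 130 x 110 mm, 12 mm thick, with an upright tube 34 mm across up to 82 mm. Origin under the tube, z up. The camera's post is clamped in it.
- camera: Inspection camera with focusing slide, fixed on its post. Origin: middle of the underside of its level rail (200 mm along x, 44 mm wide, 12 mm thick), 100 to 140 mm above the bench. The lens looks along -x; z is up; lens axis at y = 0, 50 mm above the origin. Blue camera box at the rear, 44 mm wide, x +42 to +100 mm, top at 72 mm. Focus knob on the +y side, white scale ledge on -y.
- lens (a point): Centre of the front glass of the lens; it rides on the carriage and moves along the camera's x as the knob turns. Axes parallel to the camera's: the lens looks along -x, z up. Round the glass a ring light 42 mm across, its face flush with it; behind, a black barrel 32 mm across.
- focus_knob (a joint): Angle of the focus knob in rad, -3.5 to 3.5 (0 at the middle of the travel). Clockwise seen from above is positive and drives the lens carriage forward (camera's -x) by 8 mm per radian; it turns lightly (about 0.03 N m) and stays where it is left. Turn it by at most about 1.3 rad a grasp, and take a new grasp for more.
- knob_grip (a point): On the upright axis of the focus knob, 8 mm below its top: the height to grip. Black fluted round knob 30 mm across and 26 mm high, on a thin spindle, open on all sides; 68 mm to the +y side of the lens axis, so fingers that close about along the camera's x clear the barrel.
- pointer (a point): Tip of the orange pointer, 2.4 mm wide, on the lens carriage; it moves with it along the white scale ledge.
- red_clip: Red index clip, 5 mm wide along the scale, on the outer edge of the scale ledge. Origin in its middle, axes parallel to the camera's. The pointer stands at it when the pointer's tip and this origin agree along the camera's x, to within 3 mm.
- blue_clip: Blue index clip, alike, for another kind of jet: not the one to use. It and the red one stand one on either side of the pointer at the start.
- pot_ring: The stove's pot ring, a steel ring of 4 mm rod radius, 168 mm across, 9 mm high, lying flat. Bystander.
- burner: The stove's burner: round dark head 77 mm across and 38 mm high with a brass mixing tube 84 mm long to its -x side. Bystander.
- jar_a: Jar with red lid, 68 mm across, 105 mm high. Bystander.
- jar_b: Jar with red lid, 68 mm across, 105 mm high. Bystander.
- spray_can: Orange spray can, 60 mm across, 170 mm high. Bystander.
- wrench: Wrench lying flat. Bystander.
- screwdriver: Screwdriver lying flat. Bystander.
- dish: Small round steel dish with brass jets, 90 mm across, 18 mm high. Bystander.
Not all that is in view belongs to the job. Leave any pink or turquoise look-alike of the elbow alone.

How it is judged (in metres and radians):
On the way, in this order (a step that is already met when the one before it is completed fails the run):
1. the pointer on the lens carriage stands at the red clip, within 3 mm, and the elbow still sits in the riser (x of pointer in the frame of red_clip between -0.003 and 0.003 m and z of elbow in the frame of riser_mouth below 0.006 m), for 0.3 s.
2. the elbow is lifted out of the riser by the fingers (z of elbow in the frame of riser_mouth above 0.02 m and contact force between the fingers and elbow above 0.5 N), for 0.2 s.
At the end, for the whole second after the job is handed in: Pointer at the red clip (3 mm). The fingers alone hold the elbow still, over 100 mm up, upright (7 degrees), jet pointing into the lens (8.5 degrees), its tip 60 mm from the glass (10 mm) and on the lens axis (8 mm) (x of pointer in the frame of red_clip between -0.003 and 0.003 m and x of jet_tip in the frame of lens between -0.07 and -0.05 m and y of jet_tip in the frame of lens between -0.008 and 0.008 m and z of jet_tip in the frame of lens between -0.008 and 0.008 m and x of elbow in the frame of lens below -0.075 m and angle between the x axis of elbow and the x axis of lens, either way round below 0.15 rad and angle between elbow's own z axis and vertical below 0.12 rad and height (world z) of elbow above 0.1 m and contact force between the fingers and elbow above 1 N and contact force between elbow and stove below 0.1 N and contact force between elbow and camera below 0.1 N and contact force between elbow and stand below 0.1 N and linear speed of elbow below 0.02 m/s); the arm keeps its last pose, push and grip.
It fails at once if the elbow touches the camera (contact force between elbow and camera above 0.5 N).
It fails at once if another thing on the bench is disturbed (moved more than 15 mm) (distance of any of pot_ring, burner, jar_a, jar_b, spray_can, wrench, screwdriver, dish from where it was at the start of the episode above 0.015 m).
It also fails if it takes over 69 s, if anything falls off the work surface, if the arm or the gripper's body presses on something with over 40 N, if the wrist force passes 120 N, or if a joint passes its speed limit or range.

ROBOT

A 6-joint arm with a two-finger parallel gripper is mounted at the origin on the work surface. World frame = base frame: x ahead of the robot, y to its left, z up, the work surface at z = 0. Lengths are in mm, angles in rad, forces in N, time in s.
With the tool pointing down it reaches from about 275 to 750 mm from the base axis. Payload 10.2 kg.
Tool frame: the origin (TCP) lies between the finger pads; the fingertips stand 19 mm ahead of it and the grasp point (between the pads) is the TCP; z points along the fingers, y is the line along which they close (so a half turn about z gives the same grasp; the last joint's range is limited). The gripper opens to 85 mm and grips with 20 to 120 N. Pads are 22 mm wide; open, the fingers measure 114 mm over their backs; the gripper's body (76 mm by 85 mm) begins 54 mm behind the grasp point. The pads swing forward as they close: fully open they stand 13 mm farther back than shut.
Start: joints at [0.903, 0.313, 1.498, -0, 1.331, -0.223], TCP at [225.909, 473.916, 250.294] pointing down, gripper open.
Joint ranges: [-2.94, 2.94], [-0.97, 2.17], [0.19, 2.56], [-1.23, 4.37], [0.02, 3.11], [-2.88, 2.88]. Speed limits (rad/s): [2.39, 2.39, 3.01, 3.14, 3.14, 3.14].

INTERFACE

Orientations are given as a unit quaternion [w, x, y, z].
In Python, from rig import sense, capture, finish_job gives the robot as it stands. The module is installed in compiled form; this text tells all that it offers.
- The arm moves only by the tool move_arm, never from a script. Its argument "moves" is a list of rows, each an object with "turn": the turn, a rotation vector about the tool's x, y, z in rad, a list of three; "translation": the shift along the tool's x, y, z in mm, a list of three; "hand": the opening, from 0 (shut) to 1 (fully open). In form: [{"turn": [wx, wy, wz], "translation": [x, y, z], "hand": hand}, ...]. A call has 1 to 10 rows; each row shifts and turns the commanded pose from where the row before left it, along the tool's axes as they then stand; what a row does not reach is not made up. A row lasts 1/12 s, in which the tool goes at most 41.7 mm and 7.16 degrees, less where a joint would pass 70% of its speed; a pose out of reach is approached as far as the arm can. A call with a gripper value outside its range is refused whole. The fingers move at their own pace and stop on an object; "grip_force" is the grip in N (left out, the last holds). Time passes only in rows, so rows that do not move let the fingers close. It gives the time, the measured TCP pose, the force, the opening and the grip force at its end, in the units of the state.
- sense(): the state, without advancing time (a new reading comes with each control period).
- capture(name): name is "side" or "top" or "wrist"; returns a dict with "image" (420x560x3 uint8, blue, green, red), "z_map" (420x560 float32, mm along the optical axis (not along the pixel's ray), 0 where there is no reading), "vertical_fov" (degrees; the focal length in pixels is half the picture's height over the tangent of half this angle, whatever the lens; pixels are square), "cx", "cy" (the principal point, pixels), "R" (3x3) and "t" (3): a world point X has camera coordinates R X + t; the wrist camera has in their place "T_tool_cam" (4x4, takes a point from camera to tool coordinates, whose origin is the TCP and whose axes are the flange's). Camera axes: x right, y down, z forward; pixel columns grow to the right and rows downward; lengths in mm; the calibration is good to about 2 mm. The wrist camera is an equidistant fisheye: a pixel r from the principal point sees the ray r / f radians off the axis. A picture is of the moment at which its call begins: read the wrist's pose just before it.
- finish_job(): hands the job in; it is judged then, once.
The state is a dict: "time_s": time; "joints": joint angles; "dq": joint speeds; "tau": joint torques, N m; "eef_pos": TCP position; "ee_rot": TCP orientation; "force": force on the tool from outside, world axes, zero at the start; "wrist_torque": the same for the moment, N m; "grip_width": opening from 0.0 (shut) to 1.0 (fully open); "grip_force": force on a finger pad.
Only numpy, scipy, OpenCV 4.12 (cv2) and the standard library are available. Lean on these libraries where they do the work, as an engineer would, in place of code of your own. Each camera call takes 0.05 s, during which the arm holds its last target. There are 200 camera calls.

## Working session

There is one attempt and no reset: what is moved stays moved. The work goes in short steps, Python scripts to look and compute and a tool call to move; the robot and the scene stay as the last step left them, time stands still between calls to the robot, and variables do not carry over. Pictures are saved under pics/ and viewed, at most 10 in all, crops included, and the job is handed in when it is done.

Besides the shell and the picture viewer there is one more tool, called after "Request:" as a command line: name --argument value ..., lists and objects as JSON in quotes. move_arm: Moves the arm, as the interface text tells. Its arguments: {"type":"object","properties":{"moves":{"type":"array","items":{"type":"object","properties":{"turn":{"type":"array","items":{"type":"number"}},"translation":{"type":"array","items":{"type":"number"}},"hand":{"type":"number"}}}},"grip_force":{"type":"number"}},"required":["moves"]}

```bash
mkdir -p pics
cat > h.py <<'E'
import numpy as np, cv2
from rig import sense, capture, finish_job
from scipy.spatial.transform import Rotation as Ro
def q2R(q): return Ro.from_quat([q[1],q[2],q[3],q[0]]).as_matrix()
def world(c, s=None):
    """per-pixel world points HxWx3 (nan where none)"""
    im=c["image"]; H,W=im.shape[:2]; f=H/2/np.tan(np.radians(c["vertical_fov"])/2)
    u,v=np.meshgrid(np.arange(W),np.arange(H)); x=(u-c["cx"])/f; y=(v-c["cy"])/f; z=c["z_map"].astype(float)
    z=np.where(z>0,z,np.nan)
    if "R" in c:
        P=np.stack([x*z,y*z,z],-1); return (P-np.array(c["t"]).ravel())@np.array(c["R"])
    r=np.hypot(x,y)+1e-12; t=np.tan(r)
    P=np.stack([x/r*t*z,y/r*t*z,z],-1); T=np.array(c["T_tool_cam"]); P=P@T[:3,:3].T+T[:3,3]
    return P@q2R(s["ee_rot"]).T+np.array(s["eef_pos"])
E
cat > a.py <<'E'
from h import *
import pickle
s=sense(); print({k:np.round(v,3) for k,v in s.items()})
D={'s':s}
for n in ["side","top","wrist"]:
    c=capture(n); D[n]=c; cv2.imwrite(f"pics/{n}0.png",c["image"]); print(n,c["vertical_fov"],c["cx"],c["cy"], c.get("R"),c.get("t"),c.get("T_tool_cam"))
pickle.dump(D,open("d0.pkl","wb"))
E
python3 a.py; python3 -c "
import cv2
for n in ['top','side']:
    cv2.imwrite(f'pics/{n}0b.png',cv2.resize(cv2.imread(f'pics/{n}0.png'),(800,600),interpolation=cv2.INTER_CUBIC))"
```

```text
{'time_s': np.float64(0.0), 'joints': array([ 0.903,  0.313,  1.498, -0.   ,  1.331, -0.223]), 'dq': array([-0.001,  0.001, -0.001, -0.001, -0.   , -0.001]), 'tau': array([-1.0000e-03, -4.1225e+01, -2.5975e+01, -0.0000e+00,  4.0000e-03,
        0.0000e+00]), 'eef_pos': array([225.762, 473.724, 249.726]), 'ee_rot': array([-0.   ,  0.221,  0.975, -0.001]), 'force': array([-0.302, -0.147,  0.977]), 'wrist_torque': array([-0.023,  0.017, -0.038]), 'grip_force': np.float64(0.0), 'grip_width': np.float64(1.001)}
side 43.279960056626415 275.0423383561619 212.85589923568278 [[ 0.80994286 -0.5862564   0.01720453]
 [-0.39536338 -0.56741172 -0.72231   ]
 [ 0.43322092  0.57822779 -0.69135538]] [-494.38545707  252.96453047 1181.93109529] None
top 48.01156757627006 283.29423009364217 204.5069214451883 [[ 1.83879987e-02 -9.99830832e-01  4.35660290e-04]
 [-9.83332715e-01 -1.81634067e-02 -1.80905671e-01]
 [ 1.80882981e-01  2.89809423e-03 -9.83500355e-01]] [ -78.33058597  566.07017933 1341.99945275] None
wrist 65.70646984690485 280.9674181184492 206.23465840284473 None None [[-2.92626911e-04 -9.48247121e-01 -3.17533167e-01  8.22585445e+01]
 [ 9.99999589e-01 -5.11055483e-06 -9.06301298e-04  5.44758874e-01]
 [ 8.57774826e-04 -3.17533302e-01  9.48246733e-01 -1.23645811e+02]
 [ 0.00000000e+00  0.00000000e+00  0.00000000e+00  1.00000000e+00]]
```

View pics/top0b.png

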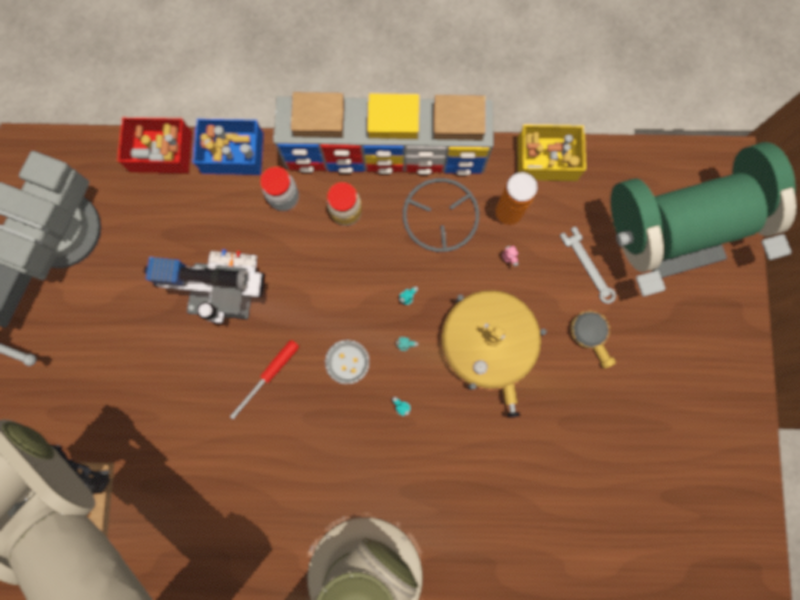

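View pics/side0b.png

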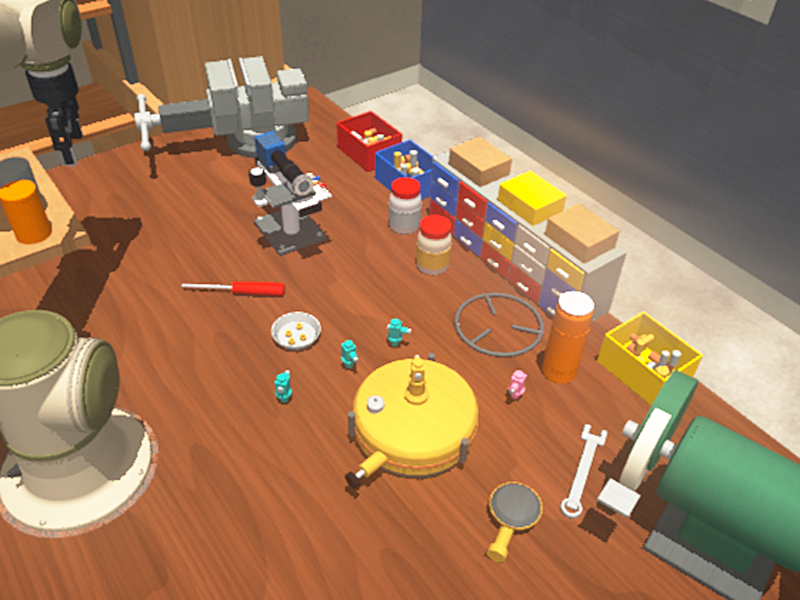

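The top view shows the inspection camera at about (205,275) in 800-px scale, with its lens to the right (world -y) and its knob at (207,311). The elbow on the stove is at (490,335). The side view shows red and blue clips on the ledge at about (320,185). Next I'll get rough positions.

```bash
cat > b.py <<'E'
from h import *
import pickle
D=pickle.load(open("d0.pkl","rb"))
for n in ["top","side"]:
    c=D[n]; P=world(c); hsv=cv2.cvtColor(c["image"],cv2.COLOR_BGR2HSV)
    def st(name,m,k=5):
        q=P[m]; print(n,name,len(q),np.round(np.nanmedian(q,0)),np.round(np.nanpercentile(q,[5,95],axis=0)).tolist())
    H,S,V=hsv[...,0],hsv[...,1],hsv[...,2]
    X,Y,Z=P[...,0],P[...,1],P[...,2]
    st("blue",(H>100)&(H<125)&(S>100)&(Z>100)&(X>200)&(X<600)&(X<500)&(Y>100))
    st("stove",(H>18)&(H<35)&(S>120)&(Z>70)&(Z<100)&(X>150)&(X<500)&(Y<100)&(Y>-300))
    st("elbow",(Z>130)&(Z<172)&(X>150)&(X<480)&(Y<0)&(Y>-260))
    st("cam",(Z>110)&(Z<230)&(X>250)&(X<480)&(Y>100)&(Y<420))
c=D["top"]
I=c["image"]
a=cv2.resize(I[165:240,95:195],(800,600),interpolation=cv2.INTER_CUBIC)
cv2.imwrite("pics/c1.png",a)
P=world(c)
for v in range(172,230,4): print(v,[ (int(P[v,u,0]),int(P[v,u,1]),int(P[v,u,2])) if P[v,u,2]>60 else 0 for u in range(100,190,8)])
E
python3 b.py
```

```text
top blue 0 [nan nan nan] [nan, nan, nan]
top stove 1561 [ 447. -231.   80.] [[395.0, -292.0, 71.0], [495.0, -167.0, 88.0]]
top elbow 72 [ 471. -243.  160.] [[463.0, -255.0, 134.0], [478.0, -232.0, 167.0]]
top cam 0 [nan nan nan] [nan, nan, nan]
side blue 4 [204. 410. 315.] [[201.0, 407.0, 309.0], [247.0, 441.0, 358.0]]
side stove 1988 [ 443. -251.   80.] [[394.0, -295.0, 71.0], [492.0, -172.0, 87.0]]
side elbow 150 [ 470. -252.  154.] [[463.0, -259.0, 132.0], [478.0, -241.0, 166.0]]
side cam 0 [nan nan nan] [nan, nan, nan]
172 [0, 0, 0, 0, 0, 0, 0, 0, 0, 0, 0, 0]
176 [0, 0, 0, 0, 0, 0, (626, 312, 136), (625, 288, 142), 0, 0, 0, 0]
180 [0, (598, 400, 196), 0, 0, 0, 0, (614, 311, 138), (614, 288, 139), (615, 267, 133), (615, 244, 138), 0, 0]
184 [0, (587, 399, 196), (588, 378, 196), (589, 358, 192), 0, 0, (603, 310, 136), (604, 289, 133), (604, 267, 132), (604, 244, 133), 0, 0]
188 [0, (577, 399, 193), (577, 377, 195), (578, 357, 192), (581, 339, 181), (582, 319, 178), (581, 296, 183), (583, 277, 174), (591, 264, 141), (583, 233, 177), 0, 0]
192 [0, (566, 398, 194), (566, 376, 197), (5
[... 410 characters left out ...]
 (557, 308, 134), (556, 282, 146), (550, 252, 179), (554, 235, 161), (560, 220, 130), 0]
204 [0, 0, 0, 0, 0, 0, (545, 305, 140), (545, 283, 142), (546, 261, 141), (548, 241, 132), 0, 0]
208 [0, 0, 0, 0, 0, 0, (533, 303, 144), (535, 283, 138), (535, 261, 138), 0, 0, 0]
212 [0, 0, 0, 0, 0, 0, (522, 303, 142), (522, 280, 145), (523, 259, 143), 0, 0, 0]
216 [0, 0, 0, 0, 0, (503, 308, 194), (504, 288, 191), (512, 280, 142), (512, 259, 141), 0, 0, 0]
220 [0, 0, 0, 0, 0, (492, 307, 195), (493, 288, 189), (503, 284, 126), 0, 0, 0, 0]
224 [0, 0, 0, 0, 0, 0, (490, 303, 134), 0, 0, 0, 0, 0]
228 [0, 0, 0, 0, 0, 0, 0, 0, 0, 0, 0, 0]
  return np.nanmean(a, axis, out=out, keepdims=keepdims)
  return np.nanmean(a, axis, out=out, keepdims=keepdims)
```

View pics/c1.png

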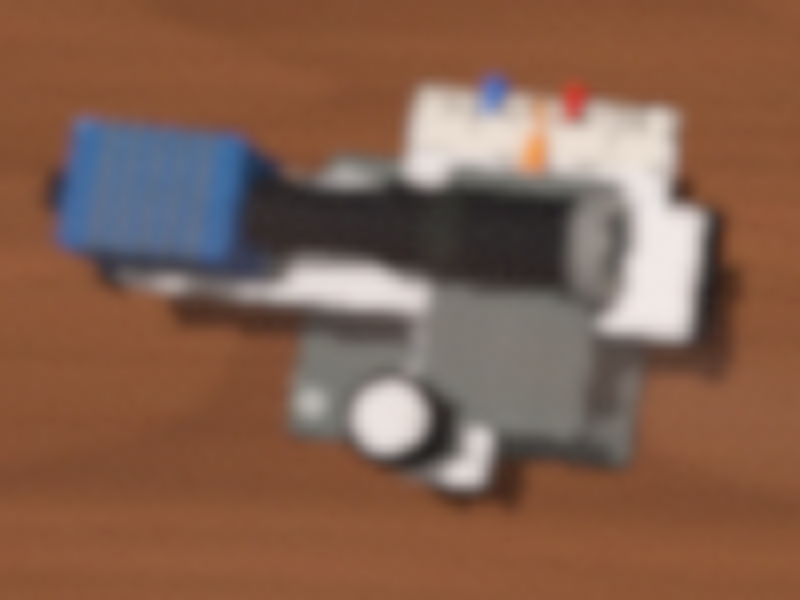

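Request:
move_arm --moves '[{"turn":[0,0,0],"translation":[-36,-3,-5],"hand":1},{"turn":[0,0,0],"translation":[-36,-3,-5],"hand":1},{"turn":[0,0,0],"translation":[-36,-3,-5],"hand":1},{"turn":[0,0,0],"translation":[-36,-3,-5],"hand":1},{"turn":[0,0,0],"translation":[-36,-3,-5],"hand":1},{"turn":[0,0,0],"translation":[-36,-3,-5],"hand":1},{"turn":[0,0,0],"translation":[-36,-3,-5],"hand":1},{"turn":[0,0,0],"translation":[-36,-3,-5],"hand":1},{"turn":[0,0,0],"translation":[-36,-3,-5],"hand":1},{"turn":[0,0,0],"translation":[-36,-3,-5],"hand":1}]'

```text
time_s: 0.98
eef_pos: [539.3, 290.7, 300.3]
ee_rot: [-0.0, 0.221, 0.975, -0.0]
force: [0.1, 0.4, 0.5]
grip_width: 1.001
grip_force: 0.0
```

Request:
move_arm --moves '[{"turn":[0,0,-0.09],"translation":[0,0,0],"hand":0.6},{"turn":[0,0,-0.09],"translation":[0,0,0],"hand":0.6},{"turn":[0,0,-0.09],"translation":[0,0,0],"hand":0.6},{"turn":[0,0,-0.09],"translation":[0,0,0],"hand":0.6},{"turn":[0,0,0],"translation":[0,0,0],"hand":0.6},{"turn":[0,0,0],"translation":[0,0,0],"hand":0.6},{"turn":[0,0,0],"translation":[0,0,0],"hand":0.6}]'

```text
time_s: 1.57
eef_pos: [537.9, 292.0, 300.2]
ee_rot: [-0.0, 0.044, 0.999, -0.0]
force: [0.5, -0.3, 0.7]
grip_width: 0.598
grip_force: 0.0
```

```bash
cat > w.py <<'E'
from h import *
import pickle,sys
n=sys.argv[1]
s=sense(); c=capture("wrist"); pickle.dump((s,c),open(f"w{n}.pkl","wb"))
cv2.imwrite(f"pics/w{n}.png",cv2.resize(c["image"],(800,600),interpolation=cv2.INTER_CUBIC))
R=q2R(s["ee_rot"]); print(np.round(s["time_s"],2),np.round(s["eef_pos"],1),"yaw y-axis",np.degrees(np.arctan2(R[1,1],R[0,1])).round(2),"z",np.round(R[:,2],3),np.round(s["joints"],2),np.round(s["grip_width"],3),np.round(s["force"],1))
E
python3 w.py 1
```

```text
1.57 [537.9 292.  300.2] yaw y-axis 85.0 z [-0. -0. -1.] [ 0.31  0.49  1.12  0.    1.54 -1.18] 0.598 [ 0.5 -0.3  0.7]
```

View pics/w1.png

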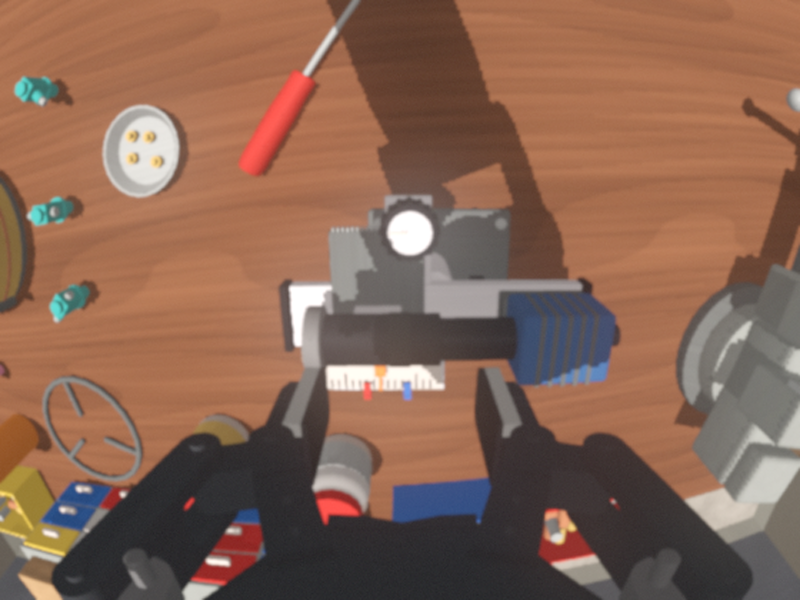

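The wrist view shows the knob's white top at about (410,232), the red clip at (367,391), the pointer at (381,372) and the blue clip at (407,390). The barrel runs from (305,337) to the blue box. I'll measure these positions now.

```bash
cat > m.py <<'E'
from h import *
import pickle,sys
s,c=pickle.load(open(f"w{sys.argv[1]}.pkl","rb")); P=world(c,s); I=c["image"]; hsv=cv2.cvtColor(I,cv2.COLOR_BGR2HSV)
H,S,V=[hsv[...,i].astype(int) for i in range(3)]; X,Y,Z=[P[...,i] for i in range(3)]
reg=(X>430)&(X<680)&(Y>180)&(Y<440)&(Z>90)&(Z<215)
def st(n,m,pc=(3,97)):
    q=P[m&reg]; print(n,len(q),"med",np.round(np.median(q,0),1),"lo",np.round(np.percentile(q,pc[0],axis=0),1),"hi",np.round(np.percentile(q,pc[1],axis=0),1)); return q
red=st("red",((H<6)|(H>174))&(S>150)&(X>590))
blu=st("blueclip",(H>105)&(H<128)&(S>120)&(X>600)&(Z<160)&(Y<340))
ora=st("orange",(H>7)&(H<22)&(S>150)&(X>560)&(Z<170)&(Y<330))
kn=st("knobtop",(V>200)&(S<40)&(Z>183)&(X<530))
box=st("box",(H>100)&(H<128)&(S>80)&(Z>188)&(X>520)&(X<620)&(Y>330))
(cx,cy),(w,h),ang=cv2.minAreaRect(box[:,:2].astype(np.float32)); print("box rect",cx,cy,w,h,ang, cv2.boxPoints(((cx,cy),(w,h),ang)).round(1).tolist())
knb=reg&(Z>183)&(X<530)&(Y<340); q=P[knb]; print("knob circ",cv2.minEnclosingCircle(q[:,:2].astype(np.float32)))
bar=reg&(Z>165)&(X>535)&(X<610)&(Y<335); B=P[bar]
# crest line of the barrel per Y slice
for y in np.arange(222,340,6):
    q=B[abs(B[:,1]-y)<3]
    if len(q)<8: continue
    k=q[q[:,2]>q[:,2].max()-6]; print(int(y),len(q),"x mid",k[:,0].mean().round(1),"zmax",np.percentile(q[:,2],97).round(1),"x range",np.percentile(q[:,0],[1,99]).round(1))
# scale ledge edge
led=reg&(V>170)&(S<40)&(X>590)&(Z<160); q=P[led]; r=cv2.minAreaRect(q[:,:2].astype(np.float32)); print("ledge",r,np.median(q[:,2]))
E
python3 m.py 1
```

```text
red 31 med [623.2 260.4 138. ] lo [615.6 258.3 136.7] hi [626.2 262.4 138.9]
blueclip 17 med [622.5 288.7 137.8] lo [617.9 287.8 136.6] hi [626.9 289.4 138.7]
orange 3 med [601.6 272.1 140.4] lo [601.2 271.3 139.7] hi [602.  273.  140.9]
knobtop 741 med [500.4 300.  193. ] lo [491.  290.4 191.8] hi [510.2 309.5 194.3]
box 1921 med [572.6 379.7 193.2] lo [553.2 356.4 190.2] hi [593.7 410.2 194.5]
box rect 574.413330078125 384.10589599609375 56.88627624511719 43.05250930786133 85.28714752197266 [[550.5999755859375, 357.5], [593.5, 354.0], [598.2000122070312, 410.70001220703125], [555.2999877929688, 414.20001220703125]]
knob circ ((500.8392333984375, 299.7494201660156), 16.12574577331543)
234 131 x mid 561.6 zmax 192.5 x range [543.3 572.9]
240 350 x mid 561.6 zmax 192.9 x range [543.3 580.7]
246 318 x mid 560.3 zmax 190.2 x range [544.  575.6]
252 261 x mid 563.5 zmax 187.7 x range [549.5 576.2]
258 265 x mid 564.0 zmax 187.7 x range [549.9 576.6]
264 262 x mid 564.4 zmax 187.7 x range [550.3 577.4]
270 262 x mid 564.7 zmax 187.7 x range [550.8 577.7]
276 270 x mid 565.1 zmax 187.5 x range [551.3 578.3]
282 270 x mid 565.8 zmax 188.1 x range [551.3 580. ]
288 279 x mid 566.2 zmax 188.5 x range [551.6 580.3]
294 282 x mid 566.5 zmax 188.2 x range [551.9 580.3]
300 272 x mid 567.1 zmax 187.7 x range [553.2 580.6]
306 273 x mid 567.7 zmax 187.6 x range [553.6 581.2]
312 243 x mid 567.9 zmax 187.4 x range [554.1 580.8]
318 217 x mid 568.5 zmax 184.9 x range [557.5 581.8]
324 210 x mid 569.1 zmax 185.1 x range [558.  580.1]
330 206 x mid 569.7 zmax 184.8 x range [558.4 580.4]
336 74 x mid 570.0 zmax 185.1 x range [558.8 580.5]
ledge ((613.4286499023438, 273.7528381347656), (83.66937255859375, 20.478252410888672), 84.19911193847656) 134.1856678003213
```

Request:
move_arm --moves '[{"turn":[0,0,0],"translation":[19,2.2,0],"hand":0.65},{"turn":[0,0,0],"translation":[18.6,2.2,0],"hand":0.65},{"turn":[0,0,-0.1],"translation":[0,0,10],"hand":0.65},{"turn":[0,0,-0.1],"translation":[0,0,10],"hand":0.65},{"turn":[0,0,-0.1],"translation":[0,0,10],"hand":0.65},{"turn":[0,0,-0.1],"translation":[0,0,10],"hand":0.65},{"turn":[0,0,-0.1],"translation":[0,0,10],"hand":0.65},{"turn":[0,0,-0.1],"translation":[0,0,10],"hand":0.65},{"turn":[0,0,0],"translation":[0,0,0],"hand":0.65},{"turn":[0,0,0],"translation":[0,0,0],"hand":0.65}]'

```text
time_s: 2.45
eef_pos: [500.8, 299.5, 240.3]
ee_rot: [-0.0, -0.253, 0.967, -0.0]
force: [0.8, -0.1, 0.5]
grip_width: 0.648
grip_force: 0.0
```

```bash
python3 w.py 2; python3 m.py 2 2>&1 | head -8
```

```text
2.45 [500.8 299.5 240.3] yaw y-axis 119.3 z [-0.001 -0.    -1.   ] [ 0.34  0.45  1.33 -0.    1.36 -1.74] 0.648 [ 0.8 -0.1  0.5]
  return _methods._mean(a, axis=axis, dtype=dtype,
  ret = um.true_divide(
Traceback (most recent call last):
  File "m.py", line 8, in <module>
    red=st("red",((H<6)|(H>174))&(S>150)&(X>590))
  File "m.py", line 7, in st
```

Request:
move_arm --moves '[{"turn":[0,0,0],"translation":[0,0,20],"hand":0.65},{"turn":[0,0,0],"translation":[0,0,20],"hand":0.65},{"turn":[0,0,0],"translation":[0,0,15],"hand":0.65},{"turn":[0,0,0],"translation":[0,0,0],"hand":0.45},{"turn":[0,0,0],"translation":[0,0,0],"hand":0.38},{"turn":[0,0,0],"translation":[0,0,0],"hand":0.3},{"turn":[0,0,0],"translation":[0,0,0],"hand":0.3},{"turn":[0,0,0],"translation":[0,0,0],"hand":0.3},{"turn":[0,0,0],"translation":[0,0,0],"hand":0.3}]' --grip_force 20

```text
time_s: 3.25
eef_pos: [501.4, 299.5, 186.5]
ee_rot: [0.001, -0.255, 0.967, -0.0]
force: [-0.1, -2.9, 3.1]
grip_width: 0.347
grip_force: 21.7
```

Request:
move_arm --moves '[{"turn":[0,0,0.12],"translation":[0,0,0],"hand":0.3},{"turn":[0,0,0.12],"translation":[0,0,0],"hand":0.3},{"turn":[0,0,0.12],"translation":[0,0,0],"hand":0.3},{"turn":[0,0,0.12],"translation":[0,0,0],"hand":0.3},{"turn":[0,0,0.12],"translation":[0,0,0],"hand":0.3},{"turn":[0,0,0.12],"translation":[0,0,0],"hand":0.3},{"turn":[0,0,0.12],"translation":[0,0,0],"hand":0.3},{"turn":[0,0,0.12],"translation":[0,0,0],"hand":0.3},{"turn":[0,0,0.12],"translation":[0,0,0],"hand":0.3},{"turn":[0,0,0.12],"translation":[0,0,0],"hand":0.3}]'

```text
time_s: 4.08
eef_pos: [501.4, 299.1, 186.5]
ee_rot: [0.001, 0.339, 0.941, 0.0]
force: [-1.1, -5.1, 5.6]
grip_width: 0.345
grip_force: 21.9
```

Request:
move_arm --moves '[{"turn":[0,0,0],"translation":[0,0,0],"hand":0.3},{"turn":[0,0,0],"translation":[0,0,0],"hand":0.3},{"turn":[0,0,0],"translation":[0,0,0],"hand":0.65},{"turn":[0,0,0],"translation":[0,0,0],"hand":0.65},{"turn":[0,0,0],"translation":[0,0,0],"hand":0.65},{"turn":[0,0,0],"translation":[0,0,0],"hand":0.65},{"turn":[0,0,0],"translation":[0,0,-30],"hand":0.65},{"turn":[0,0,0],"translation":[0,0,-30],"hand":0.65},{"turn":[0,0,0],"translation":[0,0,-30],"hand":0.65}]'

```text
time_s: 4.83
eef_pos: [500.6, 299.6, 276.3]
ee_rot: [-0.0, 0.336, 0.942, -0.0]
force: [0.7, 0.5, 0.1]
grip_width: 0.65
grip_force: 0.0
```

Request:
move_arm --moves '[{"turn":[0,0,-0.1],"translation":[0,0,-10],"hand":0.65},{"turn":[0,0,-0.1],"translation":[0,0,-10],"hand":0.65},{"turn":[0,0,-0.1],"translation":[0,0,-5],"hand":0.65},{"turn":[0,0,-0.1],"translation":[0,0,0],"hand":0.65},{"turn":[0,0,-0.1],"translation":[0,0,0],"hand":0.65},{"turn":[0,0,-0.1],"translation":[0,0,0],"hand":0.65},{"turn":[0,0,0],"translation":[-20,0,0],"hand":1},{"turn":[0,0,0],"translation":[-20,0,0],"hand":1},{"turn":[0,0,0],"translation":[0,0,0],"hand":1},{"turn":[0,0,0],"translation":[0,0,0],"hand":1}]'

```text
time_s: 5.67
eef_pos: [541.0, 296.0, 299.6]
ee_rot: [-0.001, 0.043, 0.999, -0.0]
force: [-0.2, 0.6, -0.1]
grip_width: 1.0
grip_force: 0.0
```

```bash
python3 w.py 3; python3 m.py 3 2>&1 | head -14;python3 -c "
import cv2
I=cv2.imread('pics/w3.png');cv2.imwrite('pics/w3c.png',cv2.resize(I[310:430,280:480],(800,480),interpolation=cv2.INTER_CUBIC))"
```

```text
5.67 [541.  296.  299.6] yaw y-axis 85.11 z [-0.001 -0.    -1.   ] [ 0.31  0.5   1.1   0.    1.54 -1.17] 1.0 [-0.2  0.6 -0.1]
red 24 med [623.8 259.9 137.8] lo [621.3 257.8 136.9] hi [626.5 262.1 138.7]
blueclip 15 med [623.9 288.7 137.8] lo [618.5 288.1 136.4] hi [627.2 289.5 139.1]
orange 10 med [613.5 261.3 140.7] lo [599.4 260.8 139.8] hi [618.3 263.8 141.5]
knobtop 700 med [500.2 300.6 193. ] lo [490.9 291.8 191.8] hi [510.5 309.6 194.2]
box 1928 med [572.4 380.1 193.2] lo [553.2 357.  190.3] hi [593.7 410.2 194.4]
box rect 574.709716796875 384.1347351074219 56.47243881225586 43.7478141784668 85.19611358642578 [[550.5, 357.79998779296875], [594.0999755859375, 354.20001220703125], [598.9000244140625, 410.3999938964844], [555.2999877929688, 414.1000061035156]]
knob circ ((500.7868347167969, 299.9361877441406), 16.119192123413086)
222 25 x mid 568.6 zmax 193.1 x range [560.7 578.8]
228 317 x mid 561.2 zmax 192.9 x range [542.5 579.1]
234 420 x mid 561.2 zmax 192.5 x range [543. 582.]
240 264 x mid 562.4 zmax 187.7 x range [548.5 576.5]
246 264 x mid 562.6 zmax 187.6 x range [548.9 576.8]
252 272 x mid 563.2 zmax 187.7 x range [549.5 577.3]
258 266 x mid 564.2 zmax 187.8 x range [550.  577.6]
```

View pics/w3c.png

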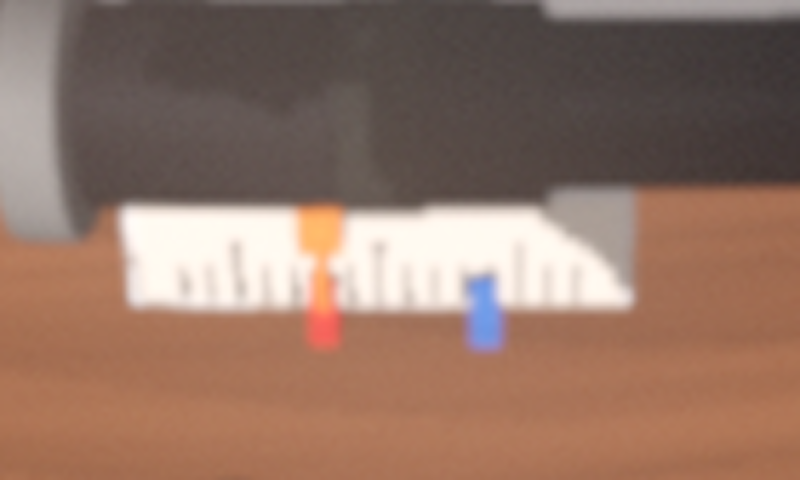

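The pointer now stands at the red clip, at crop x 320 against 323, which is about 0.5 mm off. I'll move over to the elbow.

Request:
move_arm --moves '[{"turn":[0,0,0],"translation":[1.8,-38.8,0],"hand":1},{"turn":[0,0,0],"translation":[1.8,-38.8,0],"hand":1},{"turn":[0,0,0],"translation":[1.8,-38.8,0],"hand":1},{"turn":[0,0,0],"translation":[1.8,-38.8,0],"hand":1},{"turn":[0,0,0],"translation":[1.8,-38.8,0],"hand":1},{"turn":[0,0,0],"translation":[1.8,-38.8,0],"hand":1},{"turn":[0,0,0],"translation":[1.8,-38.8,0],"hand":1}]'

```text
time_s: 6.3
eef_pos: [503.9, 25.5, 300.7]
ee_rot: [0.0, 0.042, 0.999, 0.0]
force: [0.9, -0.6, 0.3]
grip_width: 1.004
grip_force: 0.0
```

Request:
move_arm --moves '[{"turn":[0,0,0],"translation":[1.8,-38.8,0],"hand":1},{"turn":[0,0,0],"translation":[1.8,-38.8,0],"hand":1},{"turn":[0,0,0],"translation":[1.8,-38.8,0],"hand":1},{"turn":[0,0,0],"translation":[1.8,-38.8,0],"hand":1},{"turn":[0,0,0],"translation":[1.8,-38.8,0],"hand":1},{"turn":[0,0,0],"translation":[1.8,-38.8,0],"hand":1},{"turn":[0,0,0],"translation":[1.8,-38.8,0],"hand":1},{"turn":[0,0,0],"translation":[0,0,0],"hand":1},{"turn":[0,0,0],"translation":[0,0,0],"hand":1}]'

```text
time_s: 7.05
eef_pos: [469.0, -243.7, 300.2]
ee_rot: [-0.0, 0.044, 0.999, 0.0]
force: [-0.6, 0.1, -0.3]
grip_width: 0.996
grip_force: 0.0
```

```bash
python3 w.py 4
cat > l.py <<'E'
from h import *
import pickle
s,w=pickle.load(open("w3.pkl","rb"))
side=capture("side");top=capture("top")
e=np.array([.0805,.9968,0]); l=np.array([.9968,-.0805,0]); o=np.array([574.6,384.1,0])-71*e   # camera origin xy
print("cam origin",o)
for n,P in (("wrist",world(w,s)),("side",world(side)),("top",world(top))):
    q=P.reshape(-1,3); q=q[np.isfinite(q).all(1)]; a=(q-o)@e; b=(q-o)@l; z=q[:,2]
    m=(abs(b)<22)&(z>148)&(z<196)&(a<-60)&(a>-130)
    print(n,m.sum(),"a pct",np.percentile(a[m],[1,3,10,25,50]).round(1) if m.any() else None)
    h=np.histogram(a[m],np.arange(-110,-70,2)); print(h[0].tolist())
    r=m&(a<np.percentile(a[m],5)+6); print("  b range",b[r].min().round(1),b[r].max().round(1),"z",z[r].min().round(1),z[r].max().round(1))
E
python3 l.py
```

```text
7.05 [ 469.  -243.7  300.2] yaw y-axis 85.0 z [-0.  0. -1.] [-0.7   0.29  1.4   0.    1.45 -2.18] 0.996 [-0.6  0.1 -0.3]
cam origin [568.8845 313.3272   0.    ]
wrist 1524 a pct [-88.9 -88.4 -86.4 -82.2 -76.9]
[0, 0, 0, 0, 0, 0, 0, 0, 0, 0, 65, 115, 108, 119, 120, 196, 78, 92, 89]
  b range -19.7 17.4 z 164.8 194.0
side 195 a pct [-94.7 -93.3 -91.9 -90.1 -87.9]
[0, 0, 0, 0, 1, 0, 0, 3, 14, 34, 42, 29, 18, 12, 3, 0, 2, 0, 3]
  b range -17.1 21.5 z 152.1 193.5
top 176 a pct [-90.9 -90.4 -89.6 -88.1 -81.3]
[0, 0, 0, 0, 0, 0, 0, 0, 0, 10, 37, 13, 12, 11, 13, 6, 3, 10, 9]
  b range -17.7 21.7 z 152.3 195.4
```

View pics/w4.png

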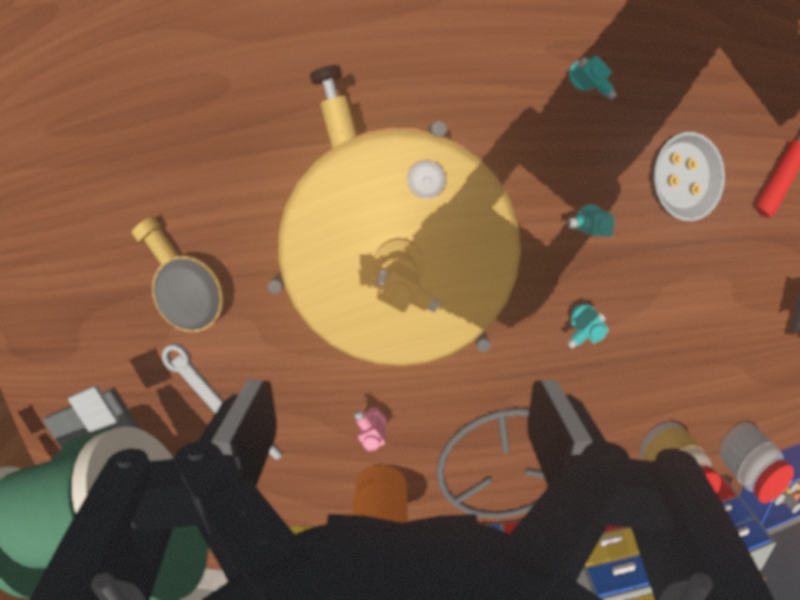

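The elbow sits in shadow at about (395,275), with a grey spot at (433,305) that is probably the steel jet tip. I'll work out its shape from depth.

```bash
cat > e.py <<'E'
from h import *
import pickle
s,c=pickle.load(open("w4.pkl","rb")); P=world(c,s); I=c["image"]
X,Y,Z=[P[...,i] for i in range(3)]
m=(Z>122)&(abs(X-470)<50)&(abs(Y+243)<50)&(Z<180)
q=P[m]; print(m.sum())
for lo,hi in ((122,131),(131,140),(140,145),(145,150),(150,156),(156,162),(162,170)):
    k=q[(q[:,2]>=lo)&(q[:,2]<hi)]
    if len(k)>4:
        print(lo,hi,len(k),k[:,:2].mean(0).round(1),k[:,:2].min(0).round(1),k[:,:2].max(0).round(1),np.round(cv2.minAreaRect(k[:,:2].astype(np.float32))[0],1),cv2.minAreaRect(k[:,:2].astype(np.float32))[1:])
# zoom with gamma plus height-map view
v,u=np.where(m); v0,v1,u0,u1=v.min()-8,v.max()+8,u.min()-8,u.max()+8
a=I[v0:v1,u0:u1].astype(float); a=np.clip((a/255)**.6*255,0,255).astype(np.uint8)
d=np.clip((Z[v0:v1,u0:u1]-110)/60*255,0,255); d=cv2.applyColorMap(np.nan_to_num(d).astype(np.uint8),cv2.COLORMAP_JET)
o=np.hstack([cv2.resize(x,(400,400*(v1-v0)//(u1-u0)),interpolation=cv2.INTER_CUBIC) for x in (a,d)])
cv2.imwrite("pics/e4.png",o); print(v0,v1,u0,u1,o.shape)
# rough stove centre: ring of tank points
t=(Z>55)&(Z<75)&(abs(X-470)<130)&(abs(Y+243)<130); print("tank",cv2.minEnclosingCircle(P[(Z>50)&(Z<100)&(np.hypot(X-465,Y+243)<115)][:,:2].astype(np.float32)))
E
python3 e.py
```

```text
1099
122 131 124 [ 464.  -244.7] [ 459.7 -259.2] [ 472.8 -233. ] [ 465.4 -245.4] ((26.411060333251953, 11.000382423400879), 81.50003814697266)
131 140 55 [ 465.2 -243. ] [ 460.2 -259.3] [ 474.7 -233.3] [ 466.5 -247.2] ((12.903944969177246, 26.254194259643555), 7.746914863586426)
140 145 33 [ 465.7 -242.8] [ 460.2 -259.1] [ 477.3 -231.2] [ 468.3 -244.4] ((28.049091339111328, 15.406803131103516), 84.46643829345703)
145 150 89 [ 473.2 -238.5] [ 460.5 -260.2] [ 491.8 -222. ] [ 475.5 -239.7] ((41.955650329589844, 17.37588882446289), 58.684600830078125)
150 156 260 [ 477.2 -237.8] [ 460.2 -259.9] [ 491.3 -222.3] [ 475.3 -239.4] ((42.159523010253906, 16.99169158935547), 59.53268051147461)
156 162 266 [ 470.9 -246.2] [ 460.3 -259.4] [ 486.  -233.8] [ 473.6 -246.4] ((19.92818832397461, 20.144325256347656), 55.56734085083008)
162 170 272 [ 472.9 -246.3] [ 465.7 -253.7] [ 481.3 -238.3] [ 473.3 -246.5] ((15.221636772155762, 14.993987083435059), 42.49256134033203)
172 226 254 314 (360, 800, 3)
tank ((464.2320556640625, -242.28627014160156), 114.47696685791016)
```

View pics/e4.png

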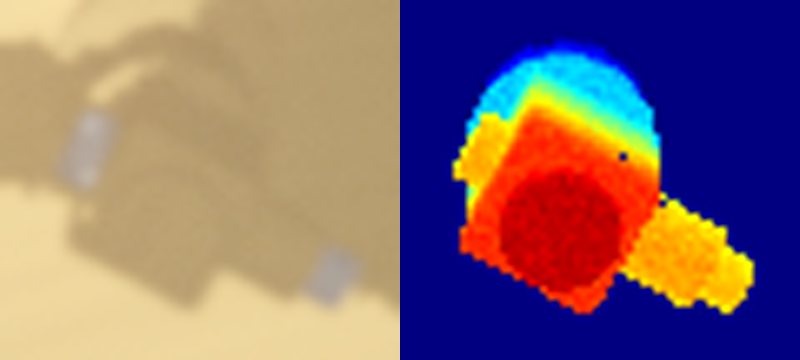

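Request:
move_arm --moves '[{"turn":[0,0,0.12],"translation":[0,0,5],"hand":1},{"turn":[0,0,0.12],"translation":[0,0,5],"hand":1},{"turn":[0,0,0.12],"translation":[0,0,5],"hand":1},{"turn":[0,0,0.12],"translation":[0,0,5],"hand":1},{"turn":[0,0,0.12],"translation":[0,0,5],"hand":1},{"turn":[0,0,0.12],"translation":[0,0,5],"hand":1},{"turn":[0,0,0.12],"translation":[0,0,5],"hand":1},{"turn":[0,0,0.12],"translation":[0,0,5],"hand":1},{"turn":[0,0,0.12],"translation":[0,0,5],"hand":1},{"turn":[0,0,0.12],"translation":[0,0,5],"hand":1}]'

```text
time_s: 8.03
eef_pos: [470.0, -241.4, 250.4]
ee_rot: [0.0, 0.601, 0.8, 0.0]
force: [0.1, 0.6, -0.6]
grip_width: 1.004
grip_force: 0.0
```

Request:
move_arm --moves '[{"turn":[0,0,0.12],"translation":[0,0,5],"hand":1},{"turn":[0,0,0.12],"translation":[0,0,5],"hand":1},{"turn":[0,0,0.12],"translation":[0,0,0],"hand":1},{"turn":[0,0,0.12],"translation":[0,0,0],"hand":1},{"turn":[0,0,0.12],"translation":[0,0,0],"hand":1},{"turn":[0,0,0.12],"translation":[0,0,0],"hand":1},{"turn":[0,0,0.12],"translation":[0,0,0],"hand":1},{"turn":[0,0,0.02],"translation":[0,5,0],"hand":1},{"turn":[0,0,0],"translation":[0,0,0],"hand":0.7},{"turn":[0,0,0],"translation":[0,0,0],"hand":0.7}]'

```text
time_s: 8.87
eef_pos: [474.3, -245.0, 240.4]
ee_rot: [0.0, 0.877, 0.48, 0.0]
force: [-0.6, 0.9, -1.2]
grip_width: 0.747
grip_force: 0.0
```

```bash
python3 w.py 5; sed 's/w4/w5/;s/e4/e5/' e.py > e5.py; python3 e5.py
```

```text
8.87 [ 474.3 -245.   240.4] yaw y-axis -32.64 z [ 0. -0. -1.] [-0.7   0.34  1.49  0.    1.31 -0.13] 0.747 [-0.6  0.9 -1.2]
1563
122 131 131 [ 474.5 -242. ] [ 459.4 -257.5] [ 487.1 -232.1] [ 475.  -243.3] ((18.734893798828125, 26.975643157958984), 58.40696334838867)
131 140 43 [ 476.7 -238.5] [ 460.8 -249.3] [ 486.2 -232.5] [ 474.1 -240.1] ((13.271389961242676, 25.544105529785156), 76.60359954833984)
140 145 28 [ 480.3 -234.3] [ 470.2 -243.5] [ 489.9 -222. ] [ 483.5 -230.3] ((18.877696990966797, 19.401092529296875), 56.85083770751953)
145 150 125 [ 484.5 -229.5] [ 470.5 -243.6] [ 492.1 -220.7] [ 483.8 -230.3] ((19.192697525024414, 19.122695922851562), 55.56864547729492)
150 156 398 [ 482.2 -232.4] [ 462.8 -258.3] [ 491.3 -222.1] [ 476.7 -239.8] ((41.18592071533203, 18.768627166748047), 36.590511322021484)
156 162 404 [ 475.6 -242.8] [ 460.3 -258.8] [ 486.4 -232.4] [ 473.4 -245.8] ((20.40380096435547, 19.788896560668945), 56.9334602355957)
162 170 434 [ 473.6 -245.1] [ 465.5 -253.2] [ 480.9 -237.9] [ 473.3 -245.6] ((15.378644943237305, 15.186386108398438), 3.199272632598877)
173 249 256 307 (596, 800, 3)
tank ((463.4978942871094, -240.29176330566406), 114.6899185180664)
```

Request:
move_arm --moves '[{"turn":[0,0,0],"translation":[-1,-0.5,20],"hand":0.7},{"turn":[0,0,0],"translation":[0,0,20],"hand":0.7},{"turn":[0,0,0],"translation":[0,0,20],"hand":0.7},{"turn":[0,0,0],"translation":[0,0,15],"hand":0.7},{"turn":[0,0,0],"translation":[0,0,12.5],"hand":0.7},{"turn":[0,0,0],"translation":[0,0,0],"hand":0.5},{"turn":[0,0,0],"translation":[0,0,0],"hand":0.35},{"turn":[0,0,0],"translation":[0,0,0],"hand":0.25},{"turn":[0,0,0],"translation":[0,0,0],"hand":0.15},{"turn":[0,0,0],"translation":[0,0,0],"hand":0.15}]' --grip_force 30

```text
time_s: 9.75
eef_pos: [473.3, -246.5, 153.9]
ee_rot: [0.001, 0.878, 0.478, 0.0]
force: [0.3, 0.1, 4.0]
grip_width: 0.229
grip_force: 32.4
```

Request:
move_arm --moves '[{"turn":[0,0,0],"translation":[0,0,0],"hand":0.15},{"turn":[0,0,0],"translation":[0,0,0],"hand":0.15},{"turn":[0,0,0],"translation":[0,0,0],"hand":0.15}]' --grip_force 40

```text
time_s: 10.0
eef_pos: [473.4, -246.5, 153.9]
ee_rot: [0.001, 0.878, 0.478, 0.0]
force: [-0.1, 0.7, 6.6]
grip_width: 0.228
grip_force: 40.4
```

Request:
move_arm --moves '[{"turn":[0,0,0],"translation":[0,0,-5],"hand":0.15},{"turn":[0,0,0],"translation":[0,0,-5],"hand":0.15},{"turn":[0,0,0],"translation":[0,0,-10],"hand":0.15},{"turn":[0,0,0],"translation":[0,0,-10],"hand":0.15},{"turn":[0,0,0],"translation":[0,0,-10],"hand":0.15},{"turn":[0,0,0],"translation":[0,0,-10],"hand":0.15},{"turn":[0,0,0],"translation":[0,0,-10],"hand":0.15},{"turn":[0,0,0],"translation":[0,0,-10],"hand":0.15},{"turn":[0,0,0],"translation":[0,0,0],"hand":0.15},{"turn":[0,0,0],"translation":[0,0,0],"hand":0.15}]'

```text
time_s: 10.83
eef_pos: [473.0, -246.3, 223.2]
ee_rot: [0.0, 0.878, 0.478, 0.0]
force: [0.2, 0.0, -0.8]
grip_width: 0.223
grip_force: 40.0
```

```bash
python3 w.py 6
cat > g.py <<'E'
from h import *
import pickle,sys
s,c=pickle.load(open(f"w{sys.argv[1]}.pkl","rb")); P=(world(c,s)-np.array(s["eef_pos"]))@q2R(s["ee_rot"])  # tool frame
x,y,z=[P[...,i] for i in range(3)]
m=(abs(y)<8)&(x>-25)&(x<35)&(z>-20)&(z<30)
q=P[m]; print(len(q))
for lo in range(-24,34,3):
    k=q[(q[:,0]>=lo)&(q[:,0]<lo+3)]
    if len(k): print(lo,len(k),"ymid",k[:,1].mean().round(1),"z 3/50%",np.percentile(k[:,2],[3,50]).round(1))
E
python3 g.py 6
```

```text
10.83 [ 473.  -246.3  223.2] yaw y-axis -32.89 z [ 0.001 -0.    -1.   ] [-0.7   0.35  1.52  0.    1.27 -0.13] 0.223 [ 0.2  0.  -0.8]
3021
-9 32 ymid 2.4 z 3/50% [-12.4  -6.8]
-6 136 ymid -0.3 z 3/50% [-12.9 -12. ]
-3 200 ymid -0.4 z 3/50% [-13.2 -12. ]
0 225 ymid 0.2 z 3/50% [-13.1 -12.1]
3 314 ymid -0.1 z 3/50% [-13.  -11.7]
6 400 ymid -0.3 z 3/50% [-12.6  -8.1]
9 747 ymid 0.4 z 3/50% [-6.7 -0.2]
12 154 ymid -0.6 z 3/50% [0.1 1.8]
15 161 ymid -0.5 z 3/50% [0.3 1.8]
18 161 ymid -0.6 z 3/50% [0.3 1.9]
21 220 ymid -0.6 z 3/50% [0.4 3.2]
24 117 ymid -0.9 z 3/50% [2.2 3.4]
27 154 ymid -0.9 z 3/50% [2.3 5.2]
```

View pics/w6.png

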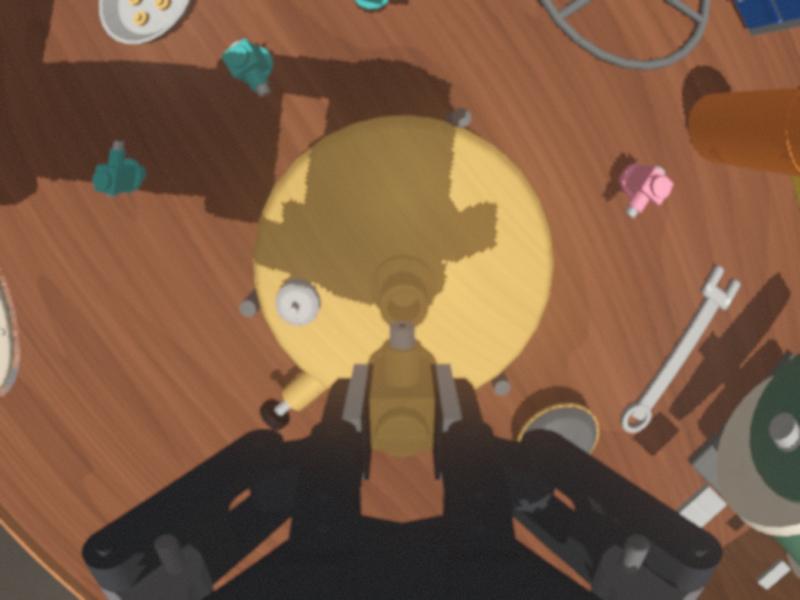

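The elbow is held upright. Its jet points along tool +x, with the tip at about (402,335), and everything else is undisturbed.

Request:
move_arm --moves '[{"turn":[0,0,-0.0823],"translation":[0,0,0],"hand":0.15},{"turn":[0,0,-0.0823],"translation":[0,0,0],"hand":0.15},{"turn":[0,0,-0.0823],"translation":[0,0,0],"hand":0.15},{"turn":[0,0,-0.0823],"translation":[0,0,0],"hand":0.15},{"turn":[0,0,-0.0823],"translation":[0,0,0],"hand":0.15},{"turn":[0,0,-0.0823],"translation":[0,0,0],"hand":0.15},{"turn":[0,0,0],"translation":[15,2.2,0],"hand":0.15},{"turn":[0,0,0],"translation":[25,3.7,0],"hand":0.15},{"turn":[0,0,0],"translation":[30,4.4,0],"hand":0.15},{"turn":[0,0,0],"translation":[30,4.4,0],"hand":0.15}]'

```text
time_s: 11.72
eef_pos: [495.3, -146.7, 222.0]
ee_rot: [-0.001, 0.735, 0.678, -0.0]
force: [-0.0, 0.3, -2.1]
grip_width: 0.224
grip_force: 40.0
```

Request:
move_arm --moves '[{"turn":[0,0,0],"translation":[30,4.4,0],"hand":0.15},{"turn":[0,0,0],"translation":[30,4.4,0],"hand":0.15},{"turn":[0,0,0],"translation":[30,4.4,0],"hand":0.15},{"turn":[0,0,0],"translation":[30,4.4,0],"hand":0.15},{"turn":[0,0,0],"translation":[30,4.4,0],"hand":0.15},{"turn":[0,0,0],"translation":[30,4.4,0],"hand":0.15},{"turn":[0,0,0],"translation":[30,4.4,0],"hand":0.15},{"turn":[0,0,0],"translation":[25,3.7,0],"hand":0.15},{"turn":[0,0,0],"translation":[12,2,0],"hand":0.15},{"turn":[0,0,0],"translation":[0,0,0],"hand":0.15}]'

```text
time_s: 12.55
eef_pos: [551.7, 97.5, 222.0]
ee_rot: [-0.001, 0.734, 0.679, -0.0]
force: [-0.4, 0.4, -1.4]
grip_width: 0.229
grip_force: 40.0
```

```bash
python3 w.py 7; python3 g.py 7|tail -4
```

```text
12.55 [551.7  97.5 222. ] yaw y-axis -4.44 z [-0.001  0.    -1.   ] [-0.03  0.41  1.43  0.    1.3   0.04] 0.229 [-0.4  0.4 -1.4]
18 158 ymid -0.3 z 3/50% [0.2 1.8]
21 227 ymid -0.4 z 3/50% [0.4 3.1]
24 113 ymid -0.6 z 3/50% [2.  3.4]
27 170 ymid -0.6 z 3/50% [2.4 4.7]
```

Request:
move_arm --moves '[{"turn":[0,0,0],"translation":[0,0,15],"hand":0.15},{"turn":[0,0,0],"translation":[0,0,15],"hand":0.15},{"turn":[0,0,0],"translation":[0,0.5,13],"hand":0.15},{"turn":[0,0,0],"translation":[10,0,0],"hand":0.15},{"turn":[0,0,0],"translation":[10,0,0],"hand":0.15},{"turn":[0,0,0],"translation":[10,0,0],"hand":0.15},{"turn":[0,0,0],"translation":[8,0,0],"hand":0.15},{"turn":[0,0,0],"translation":[0,0,0],"hand":0.15},{"turn":[0,0,0],"translation":[0,0,0],"hand":0.15}]'

```text
time_s: 13.35
eef_pos: [555.4, 134.0, 180.3]
ee_rot: [0.0, 0.734, 0.679, 0.0]
force: [-0.7, -0.6, -1.1]
grip_width: 0.223
grip_force: 40.0
```

```bash
python3 w.py 8; python3 g.py 8|tail -4
cat > f.py <<'E'
from h import *
import pickle
s,w=pickle.load(open("w8.pkl","rb")); side=capture("side"); top=capture("top")
R=q2R(s["ee_rot"]); p=np.array(s["eef_pos"])
for n,c,P in (("wrist",w,world(w,s)),("side",side,world(side)),("top",top,world(top))):
    T=(P-p)@R; x,y,z=[T[...,i] for i in range(3)]
    m=(x>70)&(x<125)&(abs(y)<24)&(z<25)&(z>-20); q=T[m]
    if len(q): print(n,"ring",len(q),"x pct",np.percentile(q[:,0],[1,5,20,50]).round(1), "front part y,z ranges",[np.percentile(q[q[:,0]<np.percentile(q[:,0],5)+5][:,i],[1,99]).round(1).tolist() for i in (1,2)],[np.histogram(q[:,0],np.arange(74,106,2))[0].tolist()])
    m=(x>14)&(x<34)&(abs(y)<9)&(z<16)&(z>-3); k=T[m]
    if len(k): print(n,"jet",len(k),"xmax",np.percentile(k[:,0],[90,97]).round(1),"y",k[:,1].mean().round(1),"ztop",np.percentile(k[:,2],[3,20]).round(1))
cv2.imwrite("pics/s8.png",cv2.resize(side["image"][80:200,120:280],(800,600),interpolation=cv2.INTER_CUBIC))
E
python3 f.py
```

```text
13.35 [555.4 134.  180.3] yaw y-axis -4.52 z [ 0.001 -0.    -1.   ] [ 0.03  0.47  1.45 -0.    1.21  0.11] 0.223 [-0.7 -0.6 -1.1]
18 158 ymid -0.3 z 3/50% [0.6 1.9]
21 230 ymid -0.4 z 3/50% [0.5 3. ]
24 117 ymid -0.7 z 3/50% [2.  3.4]
27 162 ymid -0.6 z 3/50% [2.2 5. ]
wrist ring 7463 x pct [ 89.5  90.2  93.6 102.8] front part y,z ranges [[-18.9, 19.4], [-12.9, 13.9]] [[0, 0, 0, 0, 0, 0, 0, 181, 826, 583, 584, 584, 566, 238, 432]]
wrist jet 878 xmax [28.5 28.8] y -0.5 ztop [0.6 1.5]
side ring 64 x pct [83.4 85.1 88.  92.3] front part y,z ranges [[-17.4, 12.7], [-4.6, 22.2]] [[0, 0, 0, 0, 2, 2, 9, 7, 8, 8, 2, 0, 1, 0, 0]]
top ring 9 x pct [89.6 89.8 90.3 90.8] front part y,z ranges [[-16.3, -3.5], [5.2, 23.0]] [[0, 0, 0, 0, 0, 0, 0, 1, 8, 0, 0, 0, 0, 0, 0]]
```

View pics/w8.png

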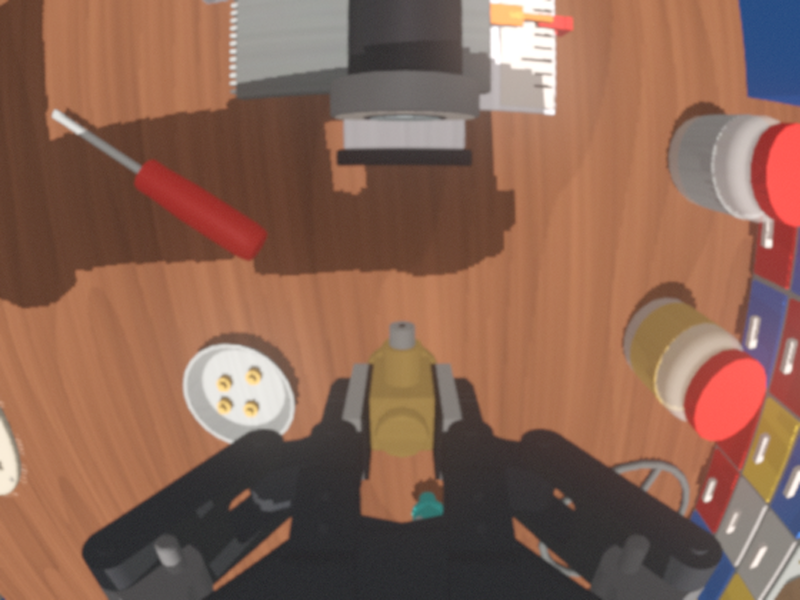

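View pics/s8.png

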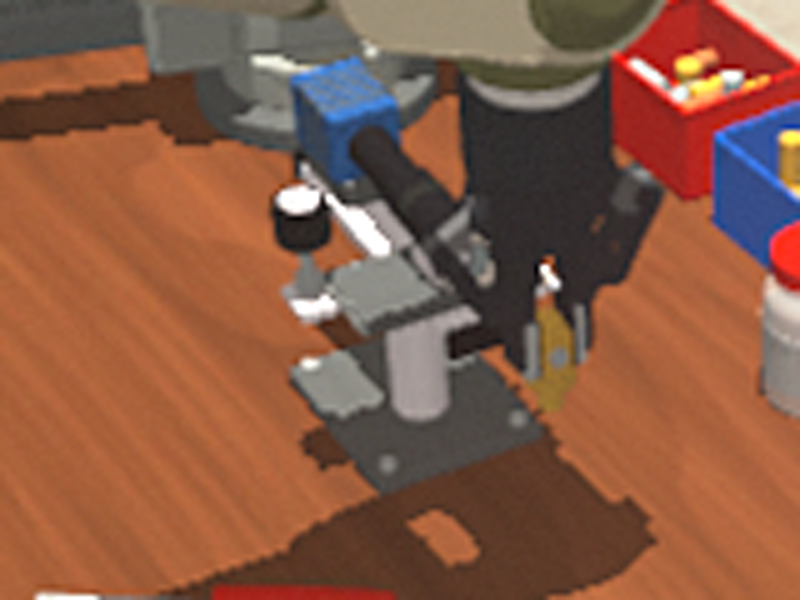

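The wrist view shows the lens ring centred at about (405,95) and the jet tip at (402,330), aligned with it. The gap is about 61 mm, the lateral and height errors are about 1 mm, and the pointer is still at the red clip. I'll let it settle and hand in.

Request:
move_arm --moves '[{"turn":[0,0,0],"translation":[1,0,0.5],"hand":0.15},{"turn":[0,0,0],"translation":[0,0,0],"hand":0.15},{"turn":[0,0,0],"translation":[0,0,0],"hand":0.15},{"turn":[0,0,0],"translation":[0,0,0],"hand":0.15},{"turn":[0,0,0],"translation":[0,0,0],"hand":0.15},{"turn":[0,0,0],"translation":[0,0,0],"hand":0.15}]'

```text
time_s: 14.0
eef_pos: [555.4, 134.4, 179.3]
ee_rot: [0.0, 0.735, 0.678, 0.0]
force: [-0.9, -0.3, -2.0]
grip_width: 0.22
grip_force: 40.0
```

```bash
python3 -c "
from rig import *
print(finish_job())"
```

```text
the job is handed in; nothing more can be done
None
```

The job is handed in, with no verdict returned: the pointer measured about 0.5 mm from the red clip, and the gripper holds the elbow upright with its jet tip about 60 mm from the glass and about 1 mm off the lens axis.

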